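Press the cap home on a sample jar in the bench capping press and record the stroke

ROBOT

A 6-joint arm with a two-finger parallel gripper is mounted at the origin on a cart in front of the work surface, level with it; the furniture and walls round the work are solid. World frame = base frame: x ahead of the robot, y to its left, z up, the work surface at z = 0. Lengths are in m, angles in rad, forces in N, time in s.
With the tool pointing down it reaches from about 0.275 to 0.75 m from the base axis. Payload 10.2 kg.
Tool frame: the origin (TCP) lies at the very end of the fingers, on their centre line; the grasp point (between the pads) lies 19 mm behind it; z points along the fingers, y is the line along which they close (so a half turn about z gives the same grasp; the last joint's range is limited). The gripper opens to 85 mm and grips with 20 to 120 N. Pads are 22 mm wide; open, the fingers measure 114 mm over their backs; the gripper's body (76 mm by 85 mm) begins 54 mm behind the grasp point. The pads swing forward as they close: fully open they stand 13 mm farther back than shut.
Start: joints at [1.113, 0.313, 1.498, -0, 1.331, -0.223], TCP at [0.122, 0.511, 0.231] pointing down, gripper open.
Joint ranges: [-2.94, 2.94], [-0.97, 2.17], [0.19, 2.56], [-1.23, 4.37], [0.02, 3.11], [-2.88, 2.88]. Speed limits (rad/s): [2.39, 2.39, 3.01, 3.14, 3.14, 3.14].

INTERFACE

Orientations are given as a unit quaternion [x, y, z, w].
In Python, from rig import ctrl gives the robot as it stands. Calls block until the motion is done:
- ctrl.goto(position, orientation): joint-space move of the TCP to a pose.
- ctrl.move_l(position, orientation=None, max_speed=0.15, max_force=None): straight line of the TCP; orientation=None keeps the orientation; max_speed is the mean speed in m/s. With max_force (N) it stops when the force on the tool has changed by that much, and returns True; else False.
- ctrl.move_joints(angles): joint-space move.
- ctrl.set_gripper(opening): opening from 0.0 (shut) to 1.0 (fully open); the grip force is fixed at half the most; returns when the fingers have stopped.
- ctrl.dwell(seconds).
- ctrl.inverse_kinematics(position, orientation): joint angles nearest the present ones, or None.
- ctrl.capture(name): name is "scene" or "top" or "wrist"; returns a dict with "frame" (480x640x3 uint8, red, green, blue), "depth" (480x640 float32, m along the optical axis (not along the pixel's ray), 0 where there is no reading), "vfov" (degrees; the focal length in pixels is half the picture's height over the tangent of half this angle, whatever the lens; pixels are square), "cx", "cy" (the principal point, pixels), "T" (4x4, takes a point from camera to world coordinates); the wrist camera has in their place "T_tool_cam" (4x4, takes a point from camera to tool coordinates, whose origin is the TCP and whose axes are the flange's). Camera axes: x right, y down, z forward; pixel columns grow to the right and rows downward; lengths in m; the calibration is good to about 2 mm. A picture is of the moment at which its call begins: read the wrist's pose just before it.
A pose or a line that the arm cannot do raises ctrl.MotionError and nothing moves.
- ctrl.finish_job(): hands the job in; it is judged then, once.
Readings, each from a call of its own:
- ctrl.read_time_s(): time.
- ctrl.read_joint_pos(): joint angles.
- ctrl.read_joint_velocities(): joint speeds.
- ctrl.read_joint_torque(): joint torques, N m.
- ctrl.read_ee_pos(): TCP position.
- ctrl.read_ee_rot(): TCP orientation.
- ctrl.read_ft_force(): force on the tool from outside, world axes, zero at the start.
- ctrl.read_moment(): the same for the moment, N m.
- ctrl.read_finger_gap(): opening from 0.0 (shut) to 1.0 (fully open).
- ctrl.read_finger_force(): force on a finger pad.
Only numpy, scipy, OpenCV 4.12 (cv2) and the standard library are available. Lean on these libraries where they do the work, as an engineer would, in place of code of your own. Each camera call takes 0.05 s, during which the arm holds its last target. There are 200 camera calls.

TASK

Seal the amber jar whose press-on cap still stands up: turn the wing knob of the press dial back to its zero stop, stand the jar upright in the nest under the ram and let go of it. Then push the plunger head all the way down to its stop, let it spring back up, and stand the sealed jar upright in the shallow metal tray beside the other sealed jar. Leave the drag pointer where the stroke has pushed it, and do not knock the other things on the bench over or about.

Things in the scene. Friction and masses are not known exactly. Their poses are not given: they have to be found in the camera images.
- press: White bench capping press, fixed; place varies. Origin on the bench: base plate x -55..82, y -120..100, top at z 14 (mm). -x is the operating side (towards the robot). At y=+56: nest x=0; column 36x46 at x=60, 186 tall; head 40 wide, x -16..78, z 155..181, overhangs the nest. At y=-70: dial, 92 across, face centre x=-10, z=88; push rod sleeve 22 wide at x=52, rod up to z=218.
- nest (a point): Centre of the nest floor, on the base plate, 14 mm above the bench; axes as the press. A ring 7 mm high, inside 51, outside 68 mm across, stands round it. The ram foot (24 mm across) hangs 110 mm above this point, the guide bush (32 mm across) 136 mm above it: load from the -x side with the tool leaning back out from under the head.
- plunger_top (a point): Centre of the top of the black mushroom plunger head, 46 mm across, 238 mm above the bench when up; axis vertical. The ram foot is at the lower end of the same plunger.
- plunger (a joint): Travel of the plunger in m: 0 up at rest, 0.026 down at its stop. It springs back. It takes 10 to 16 N to press it to the stop with a jar in the nest.
- knob_grip (a point): On the axis of the black wing knob in the middle of the dial, 8 mm under the wing's top. Site z = knob axis, out of the dial, 35 degrees from vertical towards the press's -x; point x turns with the knob. The wing is 46 mm long, 10 thick, from 19 mm below to 8 mm above this point. It lies along its steel drag pointer; a white line marks the pointer's end. Bezel top 28 mm below this point.
- peak_knob (a joint): Knob and drag pointer angle q in rad: 0 at the zero stop, growing clockwise seen looking onto the dial; stays where left. Wing direction: the press's +x laid on the dial face (up the slope), turned anticlockwise by 0.75 - q. A full stroke's needle (geared to the plunger) pushes the pointer to about 1.48, then returns without it.
- jar: Amber jar, 46 mm across, loose, about 0.15 kg, its black press-on cap standing 6 mm proud. Origin at the centre of its underside, z up its axis. Body 56 mm high with a shoulder to the neck at 62 mm; cap 46 mm across, 22 mm high; overall 90 mm tall with the cap up, 84 mm with it home. Grip the body between 12 and 55 mm height.
- jar_cap (a joint): How far the cap has been pressed on, in m: 0 standing up, 0.006 fully home. Takes about 5 N.
- tray: Shallow metal tray, fixed for the run, outside 125 (x) x 170 (y) x 14 mm, walls and floor 3 mm. Origin at the centre of its underside. The sealed jar stands in its +y half; the -y half is free.
- sealed_jar: The other jar, same body and cap (cap home, 84 mm tall), loose, standing in the tray's +y half. Origin at the centre of its underside.
- buffer_jar: White plastic jar with white screw cap, 46 mm diameter, 84 mm tall, loose bystander. Origin at the centre of its underside.
- film_roll: White roll of sealing film on end, 54 mm diameter, 50 mm tall, loose bystander. Origin at the centre of its underside.
- pipette: Pipette lying on its side, 238 x 54 x 28 mm along its x, loose bystander. Origin at the centre of its underside.
- petri_low: Clear dish with lid, 72 mm diameter, 14 mm high, loose bystander. Origin at the centre of its underside.
Things that resemble listed ones, but are neither listed nor needed, are in the scene too. What is shaped like the jar but pink or turquoise is not meant.

How it is judged:
By the outcome, as a careful person would: the job done as asked, in the order asked, and still so for the second after the job is handed in, with the robot touching nothing.
It also fails if it takes over 72 s, if anything falls off the work surface, if the arm or the gripper's body presses on something with over 40 N, if the wrist force passes 120 N, or if a joint passes its speed limit or range.

## Working session

There is one attempt and no reset: what is moved stays moved. The work goes in short steps, each a Python script; the robot and the scene stay as the last script left them, time stands still between calls to the robot, and variables do not carry over. Pictures are saved under pics/ and viewed, at most 14 in all, crops included, and the job is handed in when it is done.

```bash
ls; mkdir -p pics; python3 - <<'E'
from rig import ctrl
import cv2,numpy as np
for n in("scene","top"):
    c=ctrl.capture(n); cv2.imwrite(f"pics/{n}0.png",c["frame"][:,:,::-1]); np.savez(f"{n}0.npz",**c)
    print(n,c["vfov"],c["cx"],c["cy"],np.round(c["T"],3).tolist(),(c["depth"]>0).mean())
E
```

```text
pics
scene 43.01206469332958 322.8165428744172 245.50759455050883 [[-0.707, -0.438, 0.555, -0.356], [-0.707, 0.445, -0.55, 0.991], [-0.006, -0.781, -0.624, 1.13], [0.0, 0.0, 0.0, 1.0]] 0.9961393229166666
top 46.63725260858478 315.6029206837264 240.20167023019627 [[0.015, -0.995, 0.097, 0.377], [-1.0, -0.015, -0.008, 0.151], [0.01, -0.097, -0.995, 1.306], [0.0, 0.0, 0.0, 1.0]] 0.9960123697916666
```

View pics/scene0.png

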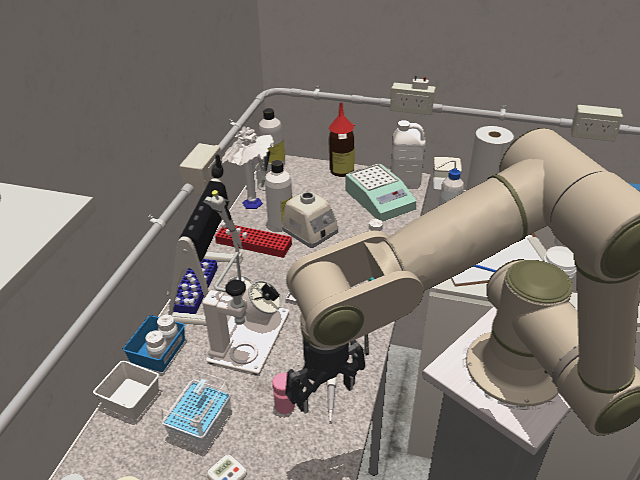

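View pics/top0.png

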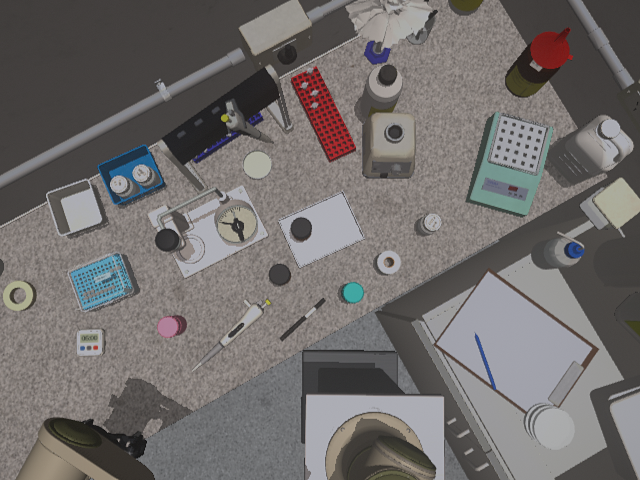

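The scene view shows the press with its ring nest at about (244,353). In the top view:
- **Press:** nest at (190,248), dial at (236,224), plunger at (167,240).
- **Black-capped jars:** (280,274) is loose on the bench. (301,229) stands in the tray at (320,230).
- **Look-alikes:** pink at (168,326), turquoise at (352,292), white buffer jar at (432,223), film roll at (388,263).

By the description I choose (280,274). Next I measure, with a close crop to check.

```bash
cat > h.py <<'E'
import numpy as np,cv2
def cloud(c,T=None):
    d=c["depth"]; f=240/np.tan(np.radians(float(c["vfov"]))/2)
    v,u=np.mgrid[:480,:640]
    P=np.stack([(u-c["cx"])/f*d,(v-c["cy"])/f*d,d],-1)
    T=c["T"] if T is None else T
    return P@T[:3,:3].T+T[:3,3]
E
python3 - <<'E'
from h import *
c=np.load("top0.npz");P=cloud(c);I=c["frame"]
def top(n,u,v,r,dz=.006):
    v0,u0=max(v-r,0),max(u-r,0)
    Q=P[v0:v+r,u0:u+r].reshape(-1,3); Q=Q[c["depth"][v0:v+r,u0:u+r].ravel()>0]
    z=np.percentile(Q[:,2],98); m=Q[abs(Q[:,2]-z)<dz]; (x,y),R=cv2.minEnclosingCircle(m[:,:2].astype(np.float32))
    print(n,np.round([z,*m.mean(0),x,y,R],4))
top("jar",280,274,16);top("sealed",301,229,16);top("pink",168,326,16);top("turq",352,292,16);top("buf",432,223,16);top("film",388,263,18);top("plunger",167,240,16)
# table height
for u,v in((250,300),(330,190),(150,300),(320,255),(345,235),(300,255),(190,248),(240,262),(236,224)): print(u,v,np.round(P[v,u],4))
cv2.imwrite("pics/crop_top.png",cv2.resize(I[170:310,140:370,::-1],None,fx=3.4,fy=3.4,interpolation=cv2.INTER_CUBIC))
c=np.load("scene0.npz");P=cloud(c)
# jars in scene cloud near candidates
E
```

```text
jar [0.0921 0.4195 0.2202 0.0892 0.4195 0.2201 0.0239]
sealed [0.0893 0.5227 0.1745 0.0864 0.5225 0.1736 0.0237]
pink [0.0925 0.3025 0.4584 0.0895 0.3017 0.4581 0.0235]
turq [0.0925 0.3823 0.0584 0.0896 0.3822 0.0585 0.0237]
buf [ 0.0864  0.5401 -0.1168  0.0837  0.5398 -0.1169  0.0197]
film [ 0.0525  0.452  -0.025   0.0498  0.4521 -0.0247  0.0272]
plunger [0.2386 0.4778 0.4307 0.2358 0.4772 0.4306 0.0224]
250 300 [0.3614 0.2911 0.0015]
330 190 [ 0.6246  0.1078 -0.0026]
150 300 [ 0.3579  0.5246 -0.0038]
320 255 [0.4684 0.1297 0.0062]
345 235 [5.17e-01 7.12e-02 4.00e-04]
300 255 [0.4679 0.1765 0.0036]
190 248 [0.4799 0.4327 0.0108]
240 262 [ 0.4496  0.317  -0.0009]
236 224 [0.5223 0.3104 0.1359]
```

View pics/crop_top.png

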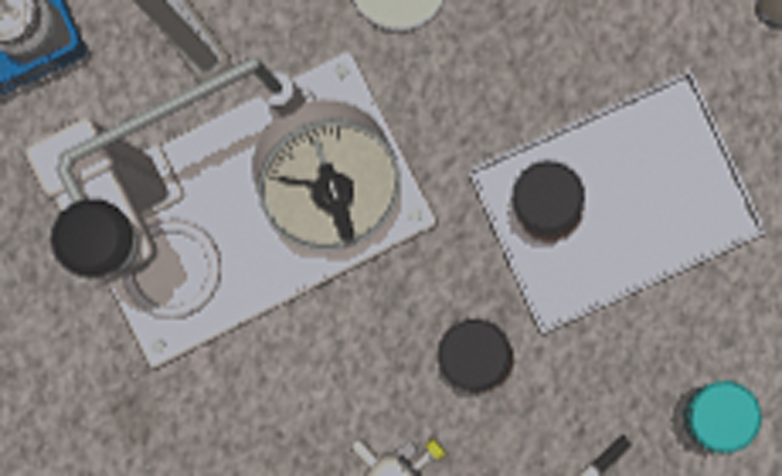

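The crop confirms the choice: the bench jar at crop (475,355) has its cap top at 89–90 mm (cap up). The jar in the tray tops at 86–87 mm (cap home plus a 3 mm floor). Next, a wrist look at the dial along its axis from two places.

```bash
cat >> h.py <<'E'
from scipy.spatial.transform import Rotation as Ro
def unit(v): v=np.asarray(v,float); return v/np.linalg.norm(v)
def quat(z,y):
    z=unit(z); y=np.asarray(y,float); y=unit(y-z*(y@z)); return Ro.from_matrix(np.stack([np.cross(y,z),y,z],1)).as_quat()
def wcap(ctrl,name):
    p=np.array(ctrl.read_ee_pos());q=ctrl.read_ee_rot(); c=ctrl.capture("wrist")
    T=np.eye(4);T[:3,:3]=Ro.from_quat(q).as_matrix();T[:3,3]=p
    c["T"]=T@c["T_tool_cam"]; np.savez(name+".npz",**c); cv2.imwrite(f"pics/{name}.png",c["frame"][:,:,::-1]); return c
E
python3 - <<'E'
from rig import ctrl
from h import *
yaw=np.radians(26.5);X=np.array([np.cos(yaw),np.sin(yaw),0]);Y=np.array([-X[1],X[0],0]);Z=np.array([0,0,1.])
a=-np.sin(np.radians(35))*X+np.cos(np.radians(35))*Z; U=np.cross(Y,a)
K=np.array([.509,.305,.114])
best=None
for s in np.radians(np.arange(0,360,30)):
    q=quat(-a,np.cos(s)*U+np.sin(s)*Y); j=ctrl.inverse_kinematics(K+.16*a,q)
    print(int(np.degrees(s)+.5),None if j is None else np.round(j,2))
    if j is not None and (best is None or abs(j[5])<best[0]): best=(abs(j[5]),q)
q=best[1]
ctrl.goto(K+.16*a,q); c=wcap(ctrl,"w1"); print(np.round(c["T_tool_cam"],3).tolist(),c["vfov"],ctrl.read_time_s())
ctrl.move_l(K+.16*a+.05*Y,q); wcap(ctrl,"w2"); print(ctrl.read_time_s())
E
```

```text
0 [ 0.26 -0.04  1.99  0.21  0.59 -0.34]
30 [ 0.26 -0.04  1.99  0.21  0.59 -0.86]
60 [ 0.26 -0.04  1.99  0.21  0.59 -1.39]
90 [ 0.26 -0.04  1.99  0.21  0.59 -1.91]
120 [ 0.26 -0.04  1.99  0.21  0.59 -2.44]
150 None
180 [ 0.26 -0.04  1.99  0.21  0.59  2.8 ]
210 [ 0.26 -0.04  1.99  0.21  0.59  2.28]
240 [ 0.26 -0.04  1.99  0.21  0.59  1.75]
270 [ 0.26 -0.04  1.99  0.21  0.59  1.23]
300 [ 0.26 -0.04  1.99  0.21  0.59  0.71]
330 [ 0.26 -0.04  1.99  0.21  0.59  0.18]
[[-0.0, -0.945, -0.327, 0.084], [1.0, -0.0, -0.0, -0.0], [-0.0, -0.327, 0.945, -0.142], [0.0, 0.0, 0.0, 1.0]] 61.90143895864068 1.5917
2.125
```

View pics/w1.png

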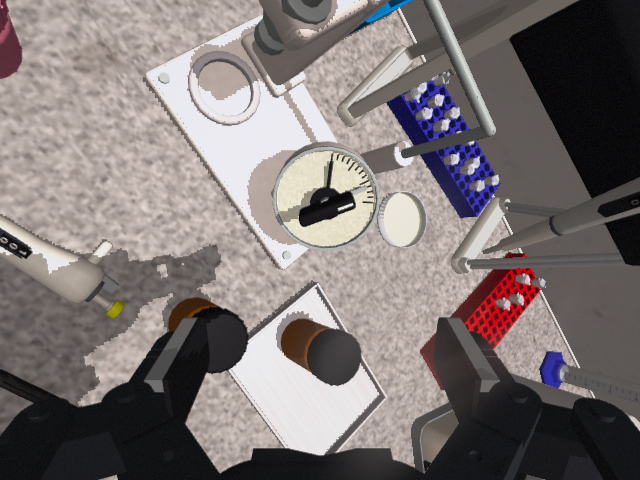

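The wrist view shows the wing from (302,213) to (355,200). Its steel pointer has a white line towards (368,190), so the pointer is near q≈1. The needle rests at zero, at (330,158). The nest ring is at (225,88). Now I fit numbers to these.

```bash
cat > fit.py <<'E'
from h import *
from scipy.optimize import least_squares
def circ(p):
    r=least_squares(lambda s:np.hypot(p[:,0]-s[0],p[:,1]-s[1])-s[2],[*p.mean(0),.03],loss="soft_l1",f_scale=.001); return r.x
for n in("w1","w2","scene0","top0"):
    c=np.load(n+".npz");P=cloud(c);I=c["frame"].astype(int);ok=c["depth"]>0
    # nest ring
    d=np.hypot(P[...,0]-.478,P[...,1]-.431); m=ok&(abs(P[...,2]-.021)<.0025)&(d<.045)&(d>.018)
    print(n,"ring",m.sum(),np.round(circ(P[m][:,:2]),4),np.round(P[m][:,2].mean(),4))
    # plate edges: rectangle fit
    d=np.hypot(P[...,0]-.51,P[...,1]-.37); m=ok&(abs(P[...,2]-.014)<.004)&(d<.15)&(I.min(-1)>130)
    r=cv2.minAreaRect(P[m][:,:2].astype(np.float32)); print(" plate",m.sum(),np.round(r[0],4),np.round(r[1],4),round(r[2],2), round(P[m][:,2].mean(),4))
    d=np.hypot(P[...,0]-.5,P[...,1]-.135); m=ok&(abs(P[...,2]-.012)<.004)&(d<.12)
    if m.sum()>20:
        r=cv2.minAreaRect(P[m][:,:2].astype(np.float32)); print(" trayrim",m.sum(),np.round(r[0],4),np.round(r[1],4),round(r[2],2))
    for nm,x,y,z in(("jar",.4195,.2202,.09),("sealed",.5226,.1741,.087),("plunger",.477,.4306,.238)):
        m=ok&(np.hypot(P[...,0]-x,P[...,1]-y)<.035)&(abs(P[...,2]-z)<.005)
        if m.sum()>20:(cx,cy),R=cv2.minEnclosingCircle(P[m][:,:2].astype(np.float32)); print(" ",nm,m.sum(),np.round([cx,cy,R],4),np.round(np.median(P[m][:,2]),4))
    # wing
    m=ok&(np.hypot(P[...,0]-.51,P[...,1]-.305)<.05)&(P[...,2]>.08)&(I.max(-1)<70)
    for ya in (25.,26.5):
        yaw=np.radians(ya);X=np.array([np.cos(yaw),np.sin(yaw),0]);Y=np.array([-X[1],X[0],0])
        a=-np.sin(np.radians(35))*X+np.array([0,0,np.cos(np.radians(35))]);U=np.cross(Y,a)
        Q=P[m]; h=Q@a; t=np.percentile(h,95); Q=Q[abs(h-t)<.006]
        if len(Q)<15: break
        r=cv2.minAreaRect(np.stack([Q@U,Q@Y],1).astype(np.float32)); ctr=r[0][0]*U+r[0][1]*Y+(t-.008)*a
        w=np.stack([Q@U,Q@Y],1);w-=w.mean(0);e=np.linalg.svd(w,full_matrices=False)[2][0]
        print("  wing yaw",ya,len(Q),"grip",np.round(ctr,4),np.round(r[1],4),"ang",np.round(np.degrees(np.arctan2(e[1],e[0]))%180,1))
E
python3 fit.py
```

```text
w1 ring 1785 [0.479  0.4323 0.03  ] 0.0206
 plate 17084 [0.5603 0.378 ] [0.2029 0.2611] 28.04 0.0138
 trayrim 1549 [0.5241 0.1449] [0.1252 0.2053] 25.38
  jar 2101 [0.4212 0.2211 0.0243] 0.0896
  sealed 1875 [0.5243 0.1759 0.0245] 0.0865
  wing yaw 25.0 681 grip [0.5129 0.3078 0.1153] [0.0104 0.0449] ang 172.9
  wing yaw 26.5 678 grip [0.5129 0.3079 0.1153] [0.0104 0.0449] ang 171.6
w2 ring 1576 [0.4789 0.4326 0.03  ] 0.0206
 plate 16024 [0.5601 0.3777] [0.2038 0.2617] 27.49 0.0138
 trayrim 1090 [0.5313 0.1303] [0.1256 0.1706] 25.22
  jar 2687 [0.4212 0.2217 0.0242] 0.0895
  sealed 1689 [0.5247 0.1756 0.0242] 0.0864
  plunger 4360 [0.478  0.4316 0.0225] 0.2368
  wing yaw 25.0 579 grip [0.5126 0.3082 0.1149] [0.01   0.0443] ang 175.1
  wing yaw 26.5 576 grip [0.5126 0.3083 0.1149] [0.01   0.0443] ang 174.0
scene0 ring 170 [0.4779 0.4363 0.0298] 0.0207
 plate 1871 [0.5589 0.381 ] [0.2023 0.2654] 28.31 0.0137
 trayrim 33 [0.5444 0.2254] [0.0215 0.0443] 74.56
  plunger 197 [0.4771 0.4355 0.0225] 0.2366
  wing yaw 25.0 59 grip [0.5114 0.3121 0.1157] [0.0135 0.0432] ang 172.6
  wing yaw 26.5 59 grip [0.5115 0.3121 0.1156] [0.0136 0.0432] ang 171.3
top0 ring 131 [0.4779 0.431  0.0302] 0.0206
 plate 2171 [0.5591 0.378 ] [0.2025 0.2572] 28.69 0.0134
 trayrim 336 [0.4858 0.1275] [0.2056 0.2064] 25.78
  jar 335 [0.4195 0.2201 0.0239] 0.089
  sealed 325 [0.5232 0.1745 0.0241] 0.0859
  plunger 334 [0.4773 0.4305 0.0224] 0.2357
  wing yaw 25.0 64 grip [0.5125 0.307  0.1173] [0.0093 0.0421] ang 173.3
  wing yaw 26.5 64 grip [0.5125 0.307  0.1173] [0.0094 0.0421] ang 172.0
```

Consistent: nest (0.4787, 0.432), knob grip (0.5128, 0.308, 0.115), press yaw ≈27°, q≈0.89 (pointer up the slope). Next, grip the wing and turn it back anticlockwise.

```bash
cat >> h.py <<'E'
yaw=np.radians(27.1);X=np.array([np.cos(yaw),np.sin(yaw),0]);Y=np.array([-X[1],X[0],0]);Z=np.array([0,0,1.])
a=-np.sin(np.radians(35))*X+np.cos(np.radians(35))*Z; U=np.cross(Y,a)
K=np.array([.5128,.3080,.1152]); N=np.array([.4787,.4320,.014]); J=np.array([.4208,.2210,0])
def kq(s): s=np.radians(s); return quat(-a,np.cos(s)*U+np.sin(s)*Y)
E
python3 - <<'E'
from rig import ctrl
from h import *
ctrl.set_gripper(.45)
s0=262.5; T=K-.017*a
ctrl.goto(K+.08*a,kq(s0)); print(ctrl.move_l(T,kq(s0),.12,max_force=8)); ctrl.set_gripper(0)
print("gap",ctrl.read_finger_gap(),ctrl.read_ft_force(),ctrl.read_time_s())
m0=np.array(ctrl.read_moment())
for d in list(range(10,48,10))+[44,47,49,51,53,55,57]:
    ctrl.move_l(T,kq(s0+d),.15)
    m=np.array(ctrl.read_moment())-m0; f=np.array(ctrl.read_ft_force()); print(d,round(float(m@a),3),np.round(f,1))
    if d>44 and abs(m@a)>.45: break
print(ctrl.read_time_s())
E
```

```text
False
gap 0.10282123592625204 [-3.55275047 -6.62946308  5.44789553] 4.825
10 -0.005 [-2.7 -5.1  4.5]
20 0.04 [-3.2 -5.3  5.7]
30 0.029 [-3.8 -4.9  4.6]
40 0.054 [-4.8 -5.2  4.6]
44 0.01 [-4.6 -4.6  5.1]
47 0.067 [-2.7 -4.   5.1]
49 0.03 [-3.7 -4.   5.1]
51 0.0 [-3.5 -4.3  4.8]
53 -0.336 [-4.  -4.   5.4]
55 -0.846 [-5.1 -3.9  5.6]
7.625
```

The stop was reached at about 51–52° (moment rose to −0.85 Nm). Back off the wind-up, release, retract, check the wing angle, and test IK for the leaning jar grasps.

```bash
cat >> h.py <<'E'
TR=np.array([.5313,.1303,0]); TY=np.array([-.426,.905,0]); G=TR-.042*TY+[0,0,.003]
def jp(base,head,phi,h=.038,dz=0,back=0):
    "TCP pose gripping a jar standing at base, heading and lean in degrees"
    b=np.radians(head);p=np.radians(phi);H=np.array([np.cos(b),np.sin(b),0])
    d=np.sin(p)*H-np.cos(p)*Z
    return np.asarray(base)+[0,0,h+dz]+.019*d-back*H, quat(d,np.array([H[1],-H[0],0]))
E
python3 - <<'E'
from rig import ctrl
from h import *
T=K-.017*a
ctrl.move_l(T,kq(262.5+52.5),.1); print(np.round(ctrl.read_moment(),2))
ctrl.set_gripper(.4); ctrl.move_l(K+.12*a,kq(315),.2)
c=wcap(ctrl,"w3");P=cloud(c);I=c["frame"].astype(int)
m=(c["depth"]>0)&(np.linalg.norm(P-K,axis=-1)<.04)&(I.max(-1)<70); Q=P[m];h=Q@a;t=np.percentile(h,95);Q=Q[abs(h-t)<.006]
w=np.stack([Q@U,Q@Y],1).astype(np.float32);r=cv2.minAreaRect(w);w=w-w.mean(0);e=np.linalg.svd(w,full_matrices=False)[2][0]
print("wing",len(Q),r[1],"q=",.75-np.arctan2(e[1],e[0])%np.pi)
for nm,b in(("J",J),("N",N),("G",G)):
  for hd in (10,27,35,42,50):
    print(nm,hd,{ph:[None if (j:=ctrl.inverse_kinematics(*jp(b,hd,ph,dz=dz))) is None else np.round(j,2).tolist() for dz in(0,.06)] for ph in(50,55)})
print(ctrl.read_time_s())
E
```

```text
[-0.13  0.51 -0.2 ]
wing 815 (0.04522247239947319, 0.009492537006735802) q= -0.013962984
J 10 {50: [[0.28, 0.51, 2.36, 3.28, 0.6, -1.62], [0.28, 0.31, 2.35, 3.35, 0.39, -1.7]], 55: [[0.28, 0.57, 2.38, 3.27, 0.77, -1.6], [0.28, 0.35, 2.38, 3.31, 0.55, -1.65]]}
J 27 {50: [[0.08, 0.51, 2.39, 2.65, 0.65, -1.42], [0.08, 0.29, 2.38, 2.44, 0.46, -1.18]], 55: [[0.07, 0.56, 2.42, 2.69, 0.82, -1.49], [0.07, 0.33, 2.42, 2.55, 0.62, -1.31]]}
J 35 {50: [[0.0, 0.51, 2.39, 2.37, 0.68, -1.35], [0.0, 0.29, 2.38, 2.12, 0.54, -1.04]], 55: [[-0.02, 0.56, 2.42, 2.43, 0.83, -1.44], [-0.02, 0.33, 2.42, 2.25, 0.67, -1.2]]}
J 42 {50: [[-0.06, 0.51, 2.37, 2.15, 0.71, -1.28], [-0.06, 0.3, 2.36, 1.89, 0.61, -0.96]], 55: [[-0.09, 0.57, 2.4, 2.21, 0.85, -1.4], [-0.09, 0.34, 2.4, 2.02, 0.73, -1.13]]}
J 50 {50: [[-0.11, 0.52, 2.33, 1.91, 0.74, -1.21], [-0.11, 0.32, 2.32, 1.67, 0.7, -0.9]], 55: [[-0.15, 0.57, 2.36, 1.97, 0.86, -1.33], [-0.15, 0.36, 2.36, 1.79, 0.8, -1.06]]}
N 10 {50: [[0.69, 0.68, 1.81, 4.37, 0.41, -2.42], None], 55: [[0.71, 0.7, 1.83, 4.16, 0.51, -2.21], None]}
N 27 {50: [[0.59, 0.64, 1.89, 3.47, 0
[... 827 characters left out ...]
0: [[-0.28, 0.57, 2.13, 2.0, 0.61, -1.05], [-0.28, 0.42, 2.12, 1.76, 0.56, -0.76]], 55: [[-0.3, 0.61, 2.16, 2.11, 0.73, -1.18], [-0.3, 0.44, 2.16, 1.92, 0.66, -0.94]]}
G 35 {50: [[-0.32, 0.59, 2.1, 1.77, 0.68, -0.97], [-0.32, 0.44, 2.09, 1.57, 0.66, -0.71]], 55: [[-0.35, 0.62, 2.12, 1.87, 0.78, -1.1], [-0.35, 0.46, 2.12, 1.71, 0.74, -0.87]]}
G 42 {50: [[-0.35, 0.6, 2.06, 1.6, 0.75, -0.92], [-0.35, 0.46, 2.05, 1.43, 0.75, -0.69]], 55: [[-0.38, 0.64, 2.08, 1.69, 0.83, -1.04], [-0.38, 0.48, 2.08, 1.55, 0.83, -0.83]]}
G 50 {50: [[-0.38, 0.62, 2.0, 1.42, 0.83, -0.88], [-0.38, 0.49, 1.99, 1.29, 0.86, -0.68]], 55: [[-0.41, 0.66, 2.02, 1.51, 0.9, -0.99], [-0.41, 0.51, 2.02, 1.4, 0.92, -0.81]]}
9.125
```

View pics/w3.png

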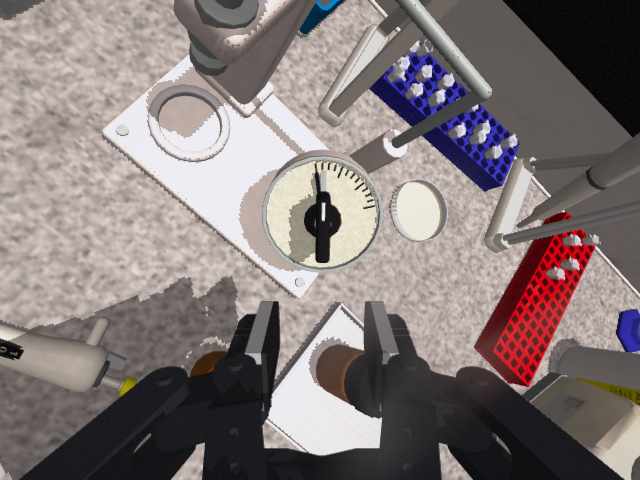

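The wing stands at the zero stop (fit q = −0.01), at (322,215) in line with the needle. Now the jar, with a 55° lean.

```bash
python3 - <<'E'
from rig import ctrl
from h import *
ctrl.goto([.36,.19,.34],kq(315)); ctrl.set_gripper(1.0)
p,q=jp(J,27,55); d=Ro.from_quat(q).as_matrix()[:,2]
ctrl.goto(p-.09*d+[0,0,.12],q); f0=np.array(ctrl.read_ft_force());print(ctrl.read_time_s(),np.round(f0,1))
ctrl.move_l(p-.09*d,q,.25)
print(ctrl.move_l(p,q,.15,max_force=8)); ctrl.set_gripper(0)
print("gap",ctrl.read_finger_gap(),ctrl.read_finger_force(),np.round(ctrl.read_ft_force(),1))
ctrl.move_l(p+[0,0,.10],q,.15); print(ctrl.read_finger_gap(),np.round(ctrl.read_ft_force(),1),ctrl.read_time_s())
c=ctrl.capture("scene"); cv2.imwrite("pics/s2.png",cv2.resize(c["frame"][180:420,160:480,::-1],None,fx=2,fy=2)); np.savez("s2.npz",**c)
w=wcap(ctrl,"w4")
E
```

```text
11.5667 [-0.4 -0.3  0.2]Traceback (most recent call last):
  File "<stdin>", line 6, in <module>
rig.MotionError: the arm cannot follow that straight line within its joint ranges
```

```bash
python3 - <<'E'
from rig import ctrl
from h import *
print(np.round(ctrl.read_joint_pos(),2))
p,q=jp(J,35,55)
for dz in(.14,.11,.05,0): print(dz,np.round(ctrl.inverse_kinematics(p+[0,0,dz],q),2))
ctrl.goto(p+[0,0,.13],q); f0=np.array(ctrl.read_ft_force())
print(ctrl.move_l(p,q,.18,max_force=10),np.round(np.array(ctrl.read_ee_pos())-p,4)); ctrl.set_gripper(0)
print("gap",ctrl.read_finger_gap(),ctrl.read_finger_force(),np.round(ctrl.read_ft_force()-f0,1))
ctrl.move_l(p+[0,0,.10],q,.15); print(ctrl.read_finger_gap(),np.round(ctrl.read_ft_force()-f0,1),ctrl.read_time_s())
c=ctrl.capture("scene"); np.savez("s2.npz",**c)
w=wcap(ctrl,"w4")
E
```

```text
[-0.09 -0.26  2.51  1.55  0.45 -0.32]
0.14 [-0.02  0.06  2.36  1.82  0.52 -0.68]
0.11 [-0.02  0.16  2.39  2.    0.57 -0.9 ]
0.05 [-0.02  0.37  2.42  2.29  0.7  -1.25]
0 [-0.02  0.56  2.42  2.43  0.83 -1.44]
False [0.0003 0.     0.0013]
gap 0.5197730673390035 61.066976487636566 [-1.7 -2.6  7.8]
0.5183756362981885 [ 1.2 -0.1 -2.9] 14.275
```

View pics/w4.png

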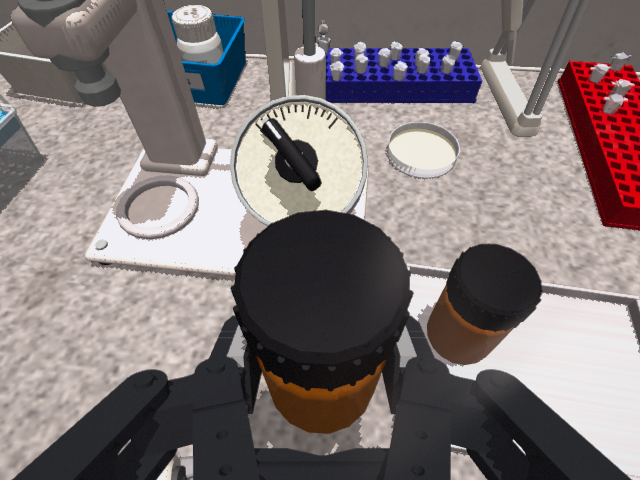

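The jar is held upright with its cap proud at (322,285). The wrist cloud shows how it sits in the hand.

```bash
python3 - <<'E'
from h import *
from fit import circ
import sys
c=np.load("w4.npz");P=cloud(c);I=c["frame"].astype(int)
m=(c["depth"]>0)&(I.max(-1)<80); m[:215]=0;m[330:]=0;m[:,:240]=0;m[:,405:]=0
Q=P[m]; z=np.percentile(Q[:,2],95); print("z95",z)
Q=Q[abs(Q[:,2]-z)<.006]; A=np.c_[Q[:,:2],np.ones(len(Q))]
for _ in range(5):
    s=np.linalg.lstsq(A,Q[:,2],rcond=None)[0]; r=abs(A@s-Q[:,2]); k=r<.0015; Q,A=Q[k],A[k]
(x,y),R=cv2.minEnclosingCircle(Q[:,:2].astype(np.float32))
print(len(Q),"tilt deg",np.degrees(s[:2]),"centre",x,y,R,"z",Q[:,2].mean(),"expected",J[:2],.19)
E
```

```text
w1 ring 1785 [0.479  0.4323 0.03  ] 0.0206
 plate 17084 [0.5603 0.378 ] [0.2029 0.2611] 28.04 0.0138
 trayrim 1549 [0.5241 0.1449] [0.1252 0.2053] 25.38
  jar 2101 [0.4212 0.2211 0.0243] 0.0896
  sealed 1875 [0.5243 0.1759 0.0245] 0.0865
  wing yaw 25.0 681 grip [0.5129 0.3078 0.1153] [0.0104 0.0449] ang 172.9
  wing yaw 26.5 678 grip [0.5129 0.3079 0.1153] [0.0104 0.0449] ang 171.6
w2 ring 1576 [0.4789 0.4326 0.03  ] 0.0206
 plate 16024 [0.5601 0.3777] [0.2038 0.2617] 27.49 0.0138
 trayrim 1090 [0.5313 0.1303] [0.1256 0.1706] 25.22
  jar 2687 [0.4212 0.2217 0.0242] 0.0895
  sealed 1689 [0.5247 0.1756 0.0242] 0.0864
  plunger 4360 [0.478  0.4316 0.0225] 0.2368
  wing yaw 25.0 579 grip [0.5126 0.3082 0.1149] [0.01   0.0443] ang 175.1
  wing yaw 26.5 576 grip [0.5126 0.3083 0.1149] [0.01   0.0443] ang 174.0
scene0 ring 170 [0.4779 0.4363 0.0298] 0.0207
 plate 1871 [0.5589 0.381 ] [0.2023 0.2654] 28.31 0.0137
 trayrim 33 [0.5444 0.2254] [0.0215 0.0443] 74.56
  plunger 197 [0.4771 0.4355 0.0225] 0.2366
  wing yaw 25.0 59 grip [0.5114 0.3121 0.1157] [0.0135 0.0432] ang 172.6
  wing yaw 26.5 59 grip [0.5115 0.3121 0.1156] [0.0136 0.0432] ang 171.3
top0 ring 131 [0.4779 0.431  0.0302] 0.0206
 plate 2171 [0.5591 0.378 ] [0.2025 0.2572] 28.69 0.0134
 trayrim 336 [0.4858 0.1275] [0.2056 0.2064] 25.78
  jar 335 [0.4195 0.2201 0.0239] 0.089
  sealed 325 [0.5232 0.1745 0.0241] 0.0859
  plunger 334 [0.4773 0.4305 0.0224] 0.2357
  wing yaw 25.0 64 grip [0.5125 0.307  0.1173] [0.0093 0.0421] ang 173.3
  wing yaw 26.5 64 grip [0.5125 0.307  0.1173] [0.0094 0.0421] ang 172.0
z95 0.18888971026215512
16775 tilt deg [-0.16698151  0.00219959] centre 0.42057332396507263 0.22105437517166138 0.022978151217103004 z 0.18800683772574261 expected [0.4208 0.221 ] 0.19
```

```bash
sed -i 's/^for n in("w1"/if __name__=="__main__":\n  for n in("w1"/; ' fit.py; cat > circ.py <<'E'
from h import *
from scipy.optimize import least_squares
def circ(p): return least_squares(lambda s:np.hypot(p[:,0]-s[0],p[:,1]-s[1])-s[2],[*p.mean(0),.03],loss="soft_l1",f_scale=.001).x
def ring(c):
    P=cloud(c);d=np.hypot(P[...,0]-N[0],P[...,1]-N[1]); m=(c["depth"]>0)&(abs(P[...,2]-.021)<.0025)&(d<.045)&(d>.018)
    return m.sum(),np.round(circ(P[m][:,:2]),4)
E
python3 - <<'E'
from rig import ctrl
from circ import *
print("w4",ring(np.load("w4.npz")))
H=35
p,q=jp(N,H,55,dz=.10,back=.10); ctrl.goto(p,q)
print("w5",ring(wcap(ctrl,"w5")),ctrl.read_time_s())
p,q=jp(N,H,55,dz=.013,back=.10); ctrl.move_l(p,q,.2)
E
```

```text
w4 (np.int64(1842), array([0.4793, 0.4312, 0.0301]))circ.py:3: RuntimeWarning: Mean of empty slice.
  def circ(p): return least_squares(lambda s:np.hypot(p[:,0]-s[0],p[:,1]-s[1])-s[2],[*p.mean(0),.03],loss="soft_l1",f_scale=.001).x
  ret = um.true_divide(
Traceback (most recent call last):
  File "circ.py", line 6, in ring
    return m.sum(),np.round(circ(P[m][:,:2]),4)
                            ~~~~^^^^^^^^^^^^
  File "circ.py", line 3, in circ
    def circ(p): return least_squares(lambda s:np.hypot(p[:,0]-s[0],p[:,1]-s[1])-s[2],[*p.mean(0),.03],loss="soft_l1",f_scale=.001).x
                        ~~~~~~~~~~~~~^^^^^^^^^^^^^^^^^^^^^^^^^^^^^^^^^^^^^^^^^^^^^^^^^^^^^^^^^^^^^^^^^^^^^^^^^^^^^^^^^^^^^^^^^^^^^^
ValueError: Initial guess is outside of provided bounds
```

View pics/w5.png

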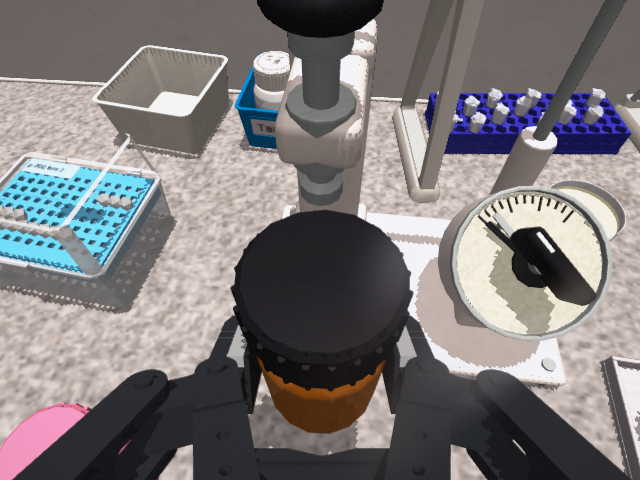

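The jar is in line with the ram foot at (320,190), clear of the pink jar at (50,440). Use nest (0.479, 0.432) and load it.

```bash
python3 - <<'E'
from rig import ctrl
from h import *
N=np.array([.4789,.4319,.014]);H=35
p,q=jp(N,H,55,dz=.013,back=.10); ctrl.move_l(p,q,.2)
p,q=jp(N,H,55,dz=.013); f0=np.array(ctrl.read_ft_force()); print(ctrl.move_l(p,q,.1,max_force=8),np.round(ctrl.read_ft_force()-f0,1))
p,q=jp(N,H,55,dz=-.001); print(ctrl.move_l(p,q,.04,max_force=6),np.round(np.array(ctrl.read_ee_pos())-p,4),np.round(ctrl.read_ft_force()-f0,1))
print(ctrl.read_time_s())
c=ctrl.capture("scene"); cv2.imwrite("pics/s6.png",cv2.resize(c["frame"][250:400,170:370,::-1],None,fx=3,fy=3,interpolation=cv2.INTER_CUBIC))
E
```

```text
False [ 0.8 -1.4 -0.4]
True [0.0003 0.0002 0.002 ] [ 2.  -0.3  3.1]
17.275
```

View pics/s6.png

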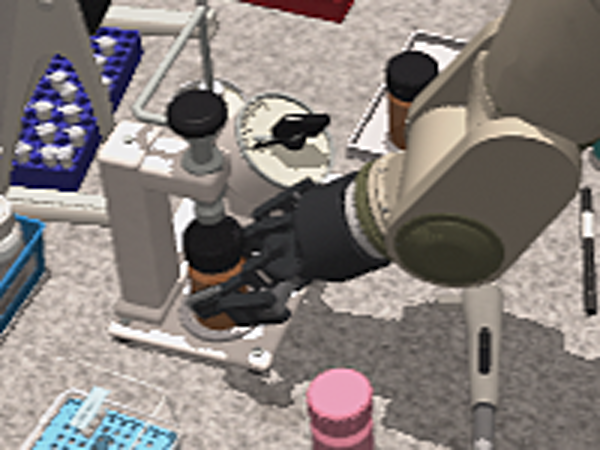

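The jar stands in the ring under the ram, cap at crop (215,240). Release, back out, check, then push the plunger.

```bash
python3 - <<'E'
from rig import ctrl
from circ import *
N=np.array([.4789,.4319,.014]);H=35
ctrl.set_gripper(.8); 
p,q=jp(N,H,55,dz=.002,back=.10); ctrl.move_l(p,q,.15,max_force=8)
p,q=jp(N,H,55,dz=.10,back=.10); ctrl.move_l(p,q,.25)
c=wcap(ctrl,"w6");P=cloud(c);ok=c["depth"]>0;I=c["frame"].astype(int)
m=ok&(np.hypot(P[...,0]-N[0],P[...,1]-N[1])<.03)&(abs(P[...,2]-.104)<.006)&(I.max(-1)<90);Q=P[m]
(x,y),R=cv2.minEnclosingCircle(Q[:,:2].astype(np.float32)); print("cap",m.sum(),x,y,R,np.percentile(Q[:,2],[50,95])); print(ring(c))
Q=P[ok&(np.hypot(P[...,0]-N[0],P[...,1]-N[1])<.03)&(abs(P[...,2]-.237)<.004)]
if len(Q): print("plunger",len(Q),cv2.minEnclosingCircle(Q[:,:2].astype(np.float32)),np.median(Q[:,2]))
down=[quat([0,0,-1],[np.cos(s),np.sin(s),0]) for s in np.radians(np.arange(0,360,30))]
for k,d in enumerate(down):
    j=ctrl.inverse_kinematics([.478,.4315,.29],d); print(k*30,None if j is None else np.round(j,2))
print(ctrl.read_time_s())
E
```

```text
cap 3255 0.478715181350708 0.43147799372673035 0.02424672432243824 [0.10367441 0.10468502]
(np.int64(1672), array([0.4793, 0.4326, 0.0298]))
plunger 638 ((0.46635329723358154, 0.4229239225387573), 0.015174314379692078) 0.23377165278160245
0 [ 0.55  0.56  0.98 -0.    1.6   0.55]
30 [ 0.55  0.56  0.98 -0.    1.6   0.03]
60 [ 0.55  0.56  0.98 -0.    1.6  -0.49]
90 [ 0.55  0.56  0.98 -0.    1.6  -1.02]
120 [ 0.55  0.56  0.98 -0.    1.6  -1.54]
150 [ 0.55  0.56  0.98 -0.    1.6  -2.07]
180 [ 0.55  0.56  0.98 -0.    1.6  -2.59]
210 None
240 [ 0.55  0.56  0.98 -0.    1.6   2.65]
270 [ 0.55  0.56  0.98 -0.    1.6   2.12]
300 [ 0.55  0.56  0.98 -0.    1.6   1.6 ]
330 [ 0.55  0.56  0.98 -0.    1.6   1.08]
19.0917
```

View pics/w6.png

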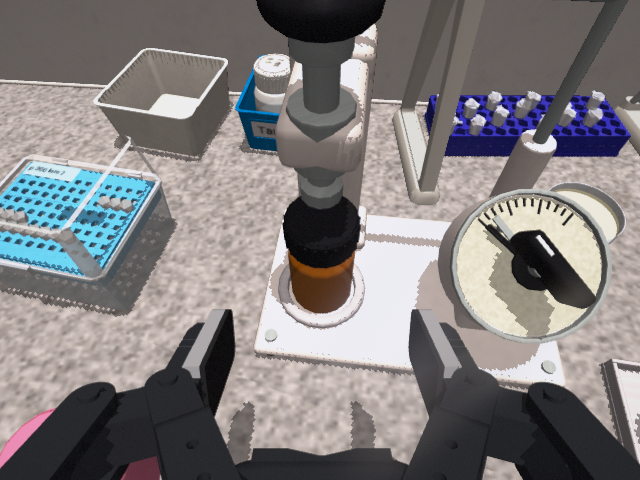

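The jar stands upright in the nest at (322,270), centred within 1 mm, cap top at 104 mm. Next I press the plunger.

```bash
python3 - <<'E'
from rig import ctrl
from h import *
d=quat([0,0,-1],[np.cos(.5236),.5,0]); x,y=.4785,.4315
ctrl.goto([.36,.32,.37],d); ctrl.set_gripper(0); ctrl.goto([x,y,.27],d); ctrl.dwell(.2)
f0=np.array(ctrl.read_ft_force()); print(ctrl.read_time_s(),np.round(f0,1))
print(ctrl.move_l([x,y,.225],d,.08,max_force=3),np.round(ctrl.read_ee_pos(),4),np.round(ctrl.read_ft_force()-f0,1))
r=ctrl.move_l([x,y,.203],d,.05,max_force=28)
print(r,np.round(ctrl.read_ee_pos(),4),np.round(ctrl.read_ft_force()-f0,1)); ctrl.dwell(.3)
print(np.round(ctrl.read_ee_pos(),4),np.round(ctrl.read_ft_force()-f0,1))
ctrl.move_l([x,y,.24],d,.06); print(np.round(ctrl.read_ft_force()-f0,1)); ctrl.move_l([x,y,.29],d,.15); print(ctrl.read_time_s())
E
```

```text
23.1333 [ 0.  -0.1 -0.1]
True [0.4783 0.4313 0.2336] [-0.2 -0.   3.9]
True [0.4786 0.4315 0.2125] [-2.3 -1.7  8.7]
[0.4786 0.4315 0.2124] [-2.8 -2.   9.9]
[ 1.   0.4 -0.4]
25.5583
```

```bash
cat > look.py <<'E'
from rig import ctrl
from circ import *
def look(name):
    ctrl.goto([.40,.30,.32],kq(315))
    c=wcap(ctrl,name);P=cloud(c);I=c["frame"].astype(int);ok=c["depth"]>0
    m=ok&(np.linalg.norm(P-K,axis=-1)<.04)&(I.max(-1)<70); Q=P[m];h=Q@a;t=np.percentile(h,95);Q=Q[abs(h-t)<.006]
    w=np.stack([Q@U,Q@Y],1).astype(np.float32);r=cv2.minAreaRect(w);w=w-w.mean(0);e=np.linalg.svd(w,full_matrices=False)[2][0]
    print("wing",len(Q),r[1],"q=",.75-np.arctan2(e[1],e[0]))
    m=ok&(np.hypot(P[...,0]-N[0],P[...,1]-N[1])<.026)&(P[...,2]>.085)&(P[...,2]<.112)&(I.max(-1)<90)
    print("cap",m.sum(),np.percentile(P[m][:,2],[50,90,98]) if m.any() else "")
    m=ok&(np.hypot(P[...,0]-N[0],P[...,1]-N[1])<.026)&(P[...,2]>.2); print("plunger",np.median(P[m][:,2]) if m.any() else "")
    print(ctrl.read_time_s())
E
python3 -c "
from look import *
look('w7')"
```

```text
wing 405 (0.009759343229234219, 0.04473882168531418) q= -1.7165725
cap 1388 [0.097537   0.09862581 0.09926138]
plunger 0.2365000962844938
26.4917
```

View pics/w7.png

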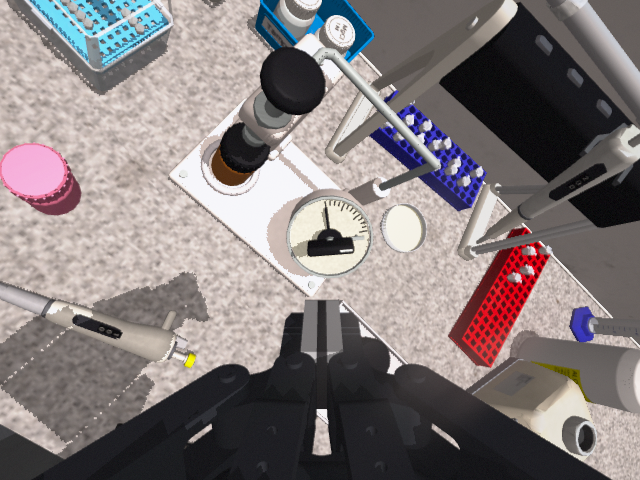

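The cap is home (98 mm) and the pointer reads about 1.43, a little short of 1.48. I push once more, slowly, to be sure of the stop.

```bash
python3 - <<'E'
from look import *
d=quat([0,0,-1],[np.cos(.5236),.5,0]); x,y=.4785,.4315
ctrl.goto([x,y,.27],d); ctrl.dwell(.2); f0=np.array(ctrl.read_ft_force())
for z,F,v in((.216,25,.06),(.212,30,.02),(.2105,30,.01),(.209,30,.01),(.2075,30,.01),(.206,30,.01),(.2045,30,.01)):
    r=ctrl.move_l([x,y,z],d,v,max_force=F); f=np.array(ctrl.read_ft_force())-f0; print(z,r,np.round(ctrl.read_ee_pos(),4),np.round(f,1))
    if f[2]>25: break
ctrl.dwell(.3); ctrl.move_l([x,y,.24],d,.06); ctrl.move_l([x,y,.28],d,.15)
look("w8")
E
```

```text
0.216 False [0.4785 0.4315 0.2164] [-2.9 -1.7  8.3]
0.212 False [0.4785 0.4315 0.2125] [-4.6 -1.3  8.3]
0.2105 False [0.4785 0.4315 0.2118] [-4.4 -2.3 10.9]
0.209 False [0.4786 0.4315 0.2118] [-7.3 -4.5 18.9]
0.2075 False [0.4786 0.4316 0.2117] [-9.3 -6.2 26.3]
wing 413 (0.009501456283032894, 0.044676490128040314) q= -1.7190154
cap 1386 [0.09749116 0.09862591 0.09924475]
plunger 0.2365496827091768
32.175
```

The hard stop was met at z = 0.2118 with 26 N, and the plunger sprang back. Now fetch the sealed jar.

```bash
python3 - <<'E'
from rig import ctrl
from h import *
N=np.array([.4787,.4317,.014]);H=35
p,q=jp(N,H,55,dz=.10,back=.10); ctrl.goto([.36,.28,.34],kq(315)); ctrl.set_gripper(.8); ctrl.goto(p,q)
p,q=jp(N,H,55,dz=.002,back=.10); ctrl.move_l(p,q,.25)
f0=np.array(ctrl.read_ft_force())
p,q=jp(N,H,55,dz=.002); print(ctrl.move_l(p,q,.12,max_force=8)); ctrl.set_gripper(0); print(ctrl.read_finger_gap(),np.round(ctrl.read_ft_force()-f0,1))
p,q=jp(N,H,55,dz=.015); print(ctrl.move_l(p,q,.08,max_force=15),np.round(ctrl.read_ft_force()-f0,1))
p,q=jp(N,H,55,dz=.015,back=.10); print(ctrl.move_l(p,q,.15,max_force=15))
p,q=jp(N,H,55,dz=.10,back=.10); ctrl.move_l(p,q,.2); wcap(ctrl,"w9")
print(ctrl.read_finger_gap(),np.round(ctrl.read_ft_force()-f0,1),ctrl.read_time_s())
c=np.load("w9.npz");P=cloud(c);I=c["frame"].astype(int)
m=(c["depth"]>0)&(I.max(-1)<80); m[:215]=0;m[330:]=0;m[:,:240]=0;m[:,405:]=0
Q=P[m];z=np.percentile(Q[:,2],95);Q=Q[abs(Q[:,2]-z)<.004];A=np.c_[Q[:,:2],np.ones(len(Q))];s=np.linalg.lstsq(A,Q[:,2],rcond=None)[0]
print("tilt",np.degrees(s[:2]),cv2.minEnclosingCircle(Q[:,:2].astype(np.float32)),Q[:,2].mean(),"exp",jp(N,H,55,h=.038,dz=.10,back=.10)[0]-[0,0,.038])
for hd in(27,35,42):
    g=[ctrl.inverse_kinematics(*jp(G,hd,55,dz=z)) for z in(.12,.06,0)]; print(hd,[None if j is None else np.round(j,2).tolist() for j in g])
E
```

```text
False
0.5187837355925242 [-1.4 -1.   3.1]
False [ 0.5  0.5 -3.6]
False
0.5196534128462573 [ 0.5  0.3 -3.6] 39.1083
tilt [ 0.08296714 -0.02274179] ((0.3978860378265381, 0.37490877509117126), 0.023769907653331757) 0.1948460905153871 exp [0.40953399 0.38326944 0.10310205]
27 [[-0.3, 0.29, 2.13, 1.68, 0.61, -0.65], [-0.3, 0.44, 2.16, 1.92, 0.66, -0.94], [-0.3, 0.61, 2.16, 2.11, 0.73, -1.18]]
35 [[-0.35, 0.32, 2.09, 1.52, 0.74, -0.62], [-0.35, 0.46, 2.12, 1.71, 0.74, -0.87], [-0.35, 0.62, 2.12, 1.87, 0.78, -1.1]]
42 [[-0.38, 0.34, 2.05, 1.4, 0.84, -0.61], [-0.38, 0.48, 2.08, 1.55, 0.83, -0.83], [-0.38, 0.64, 2.08, 1.69, 0.83, -1.04]]
```

Held upright and centred. Carry it round clear of the dial to the tray's free half and set it down.

```bash
python3 - <<'E'
from rig import ctrl
from h import *
H=40
p,q=jp(J,35,55,dz=.11); ctrl.goto(p,q)
p,q=jp(G,H,55,dz=.12); ctrl.goto(p,q); ctrl.dwell(.1); f0=np.array(ctrl.read_ft_force())
p,q=jp(G,H,55,dz=.012); print(ctrl.move_l(p,q,.2,max_force=12))
p,q=jp(G,H,55,dz=-.003); print(ctrl.move_l(p,q,.04,max_force=5),np.round(np.array(ctrl.read_ee_pos())-p,4),np.round(ctrl.read_ft_force()-f0,1),ctrl.read_time_s())
c=ctrl.capture("top"); cv2.imwrite("pics/t9.png",cv2.resize(c["frame"][150:350,230:480,::-1],None,fx=3,fy=3,interpolation=cv2.INTER_CUBIC))
E
```

```text
False
True [0.0011 0.0002 0.0053] [0.7 1.2 5.8] 41.8083
```

View pics/t9.png

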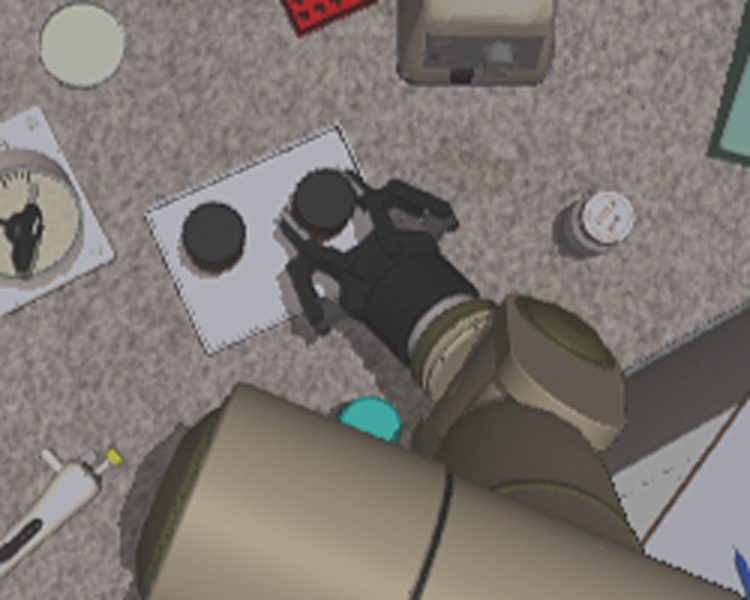

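Touchdown came at the expected floor height, with the jar in the free half at crop (323,203), clear of the sealed jar at (214,236). Release, lift straight out, and check.

```bash
python3 - <<'E'
from rig import ctrl
from h import *
H=40
p0=np.array(ctrl.read_ee_pos()); q=jp(G,H,55)[1]
ctrl.set_gripper(.72); print(ctrl.move_l(p0+[0,0,.13],q,.15,max_force=8))
p,q=jp(G,H,55,dz=.17,back=.10)
try: ctrl.goto(p,q)
except ctrl.MotionError as e: print(e)
ctrl.dwell(.3)
c=ctrl.capture("top"); cv2.imwrite("pics/t10.png",c["frame"][:,:,::-1]);P=cloud(c)
for nm,x,y,z in(("jar",*G[:2],.086),("sealed",.523,.1745,.086),("buf",.540,-.117,.084),("film",.452,-.025,.05),("turq",.382,.0585,.09),("pink",.302,.458,.09)):
    m=(c["depth"]>0)&(np.hypot(P[...,0]-x,P[...,1]-y)<.04)&(abs(P[...,2]-z)<.006)
    if m.sum()>20:(cx,cy),R=cv2.minEnclosingCircle(P[m][:,:2].astype(np.float32)); print(nm,m.sum(),np.round([cx,cy,R,np.median(P[m][:,2])],4))
    else: print(nm,"hidden")
print(np.round(ctrl.read_ft_force(),1),ctrl.read_time_s())
E
```

```text
False
jar 342 [0.5498 0.0924 0.024  0.0855]
sealed 343 [0.5235 0.1744 0.0242 0.0857]
buf 246 [ 0.5397 -0.1174  0.0204  0.0829]
film 168 [ 0.4587 -0.0204  0.0255  0.0491]
turq 341 [0.3816 0.0585 0.0236 0.0891]
pink 364 [0.3018 0.4591 0.0239 0.0886]
[-0.2  0.2 -0.1] 44.05
```

View pics/t10.png

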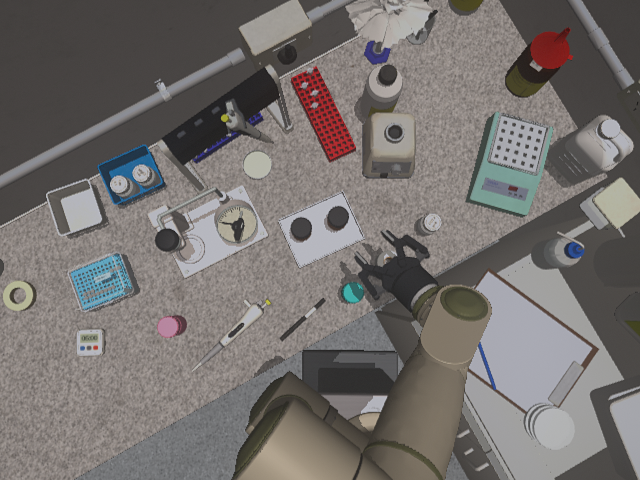

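Both jars stand in the tray at (301,229) and (338,217), tops level at 86 mm. The bystanders in view are where they were, and the arm is clear.

```bash
python3 -c "
from rig import ctrl
print(ctrl.finish_job(),ctrl.read_time_s())"
```

```text
the job is handed in; nothing more can be done
the job is handed in; nothing more can be done
```

The job is handed in at about 44 s: the jar is sealed and upright in the tray beside the other, with the drag pointer left where the stroke pushed it (it read about 1.43); the film roll was half hidden by the gripper in the last picture, so I could not confirm its place, and the pipette and petri dish were not measured, though the pipette looked unmoved.

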